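Hang the ear defenders in the groove of the rack bar

ROBOT

A 7-joint arm with a two-finger parallel gripper is mounted at the origin on a cart in front of the work surface, level with it; the furniture and walls round the work are solid. World frame = base frame: x ahead of the robot, y to its left, z up, the work surface at z = 0. Lengths are in m, angles in rad, forces in N, time in s.
With the tool pointing down it reaches from about 0.425 to 0.925 m from the base axis. Payload 6.8 kg.
Tool frame: the origin (TCP) lies at the very end of the fingers, on their centre line; the grasp point (between the pads) lies bot.grip_depth behind it (bot.grip_depth is the distance from the TCP to the grasp point, in m); z points along the fingers, y is the line along which they close (so a half turn about z gives the same grasp; the last joint's range is limited). The gripper opens to 85 mm and grips with 20 to 120 N. Pads are 22 mm wide; open, the fingers measure 114 mm over their backs; the gripper's body (76 mm by 85 mm) begins 54 mm behind the grasp point. The pads swing forward as they close: fully open they stand 13 mm farther back than shut.
Start: joints at [1.094, 0.477, 0.022, 1.555, -0.011, 1.109, -0.083], TCP at [0.243, -0.63, 0.231] pointing down, gripper open.
Joint ranges: [-2.96, 2.96], [-0.34, 2.1], [-1.41, 1.46], [0.24, 2.44], [-1.37, 4.51], [0.17, 1.92], [-2.96, 2.96]. Speed limits (rad/s): [2.39, 2.39, 3.14, 3.14, 3.14, 3.14, 3.14].

INTERFACE

Orientations are given as a unit quaternion [w, x, y, z].
In Python, from station import bot gives the robot as it stands.
- The arm moves only by the tool send_rows, never from a script. Its arguments are lists of equal length, an entry for each row: "slide": the shift along the tool's x, y, z in mm, a list of three; "roll": the turn about the tool's z in degrees; "claw": the opening, from 0 (shut) to 1 (fully open). A call has exactly 8 rows; each row is the pose to reach, as a shift and turn from the pose commanded when the call began, along the tool's axes at that moment; what a row does not reach only later rows make up. A row lasts 1/12 s, in which the tool goes at most 41.7 mm and 7.16 degrees, less where a joint would pass 70% of its speed; a pose out of reach is approached as far as the arm can. A call with a gripper value outside its range is refused whole. The fingers move at their own pace and stop on an object; "force" is the grip in N (left out, the last holds). Time passes only in rows, so rows that repeat a pose let the fingers close, or fill a call up. It gives the time, the measured TCP pose, the force, the opening and the grip force at its end, in the units of the state.
- bot.get_obs(): the state, without advancing time (a new reading comes with each control period).
- bot.read_camera(name): name is "scene" or "side" or "wrist"; returns the picture (420x560x3 uint8, red, green, blue); there is no depth.
- bot.camera_model(name): a dict with "camera_matrix" (3x3 intrinsics, pixels), "camera_from_world" (4x4, takes a point from world to camera coordinates). Camera axes: x right, y down, z forward; pixel columns grow to the right and rows downward; lengths in m; the calibration is good to about 2 mm. A picture is of the moment at which its call begins: read the wrist's pose just before it. camera_model takes no time and is no camera call; for the wrist camera it gives the pose at the moment of the call.
- bot.hand_in(): hands the job in; it is judged then, once.
The state is a dict: "t": time; "q": joint angles; "joint_vel": joint speeds; "joint_torque": joint torques, N m; "eef_pos": TCP position; "tool_rot": TCP orientation; "contact_force": force on the tool from outside, world axes, zero at the start; "torque": the same for the moment, N m; "gripper_width": opening from 0.0 (shut) to 1.0 (fully open); "grasp_force": force on a finger pad.
Only numpy, scipy, OpenCV 4.12 (cv2) and the standard library are available. Lean on these libraries where they do the work, as an engineer would, in place of code of your own. Each camera call takes 0.05 s, during which the arm holds its last target. There are 200 camera calls.

TASK

Hang the ear defenders over the bar of the small rack, evenly with one cup on each side, so that the pad under their headband sits all the way down in the bar's one groove. The groove is hardly wider than the pad and its place along the bar is not known beforehand: find it by feel or sight, and keep hold of the headband until the pad is down in the groove, rather than dropping it; then let go. Leave the blue-capped bottle and the film can beside them, and the glue bottle by the rack, where they stand.

Things in the scene. Friction and masses are not known exactly. Their poses are not given: they have to be found in the camera images.
- ear_defenders: Ear defenders, 150 mm cup to cup (own x), 54 mm wide (y), 139 mm high (z up), standing on their dark cups; origin midway on the underside. Cups: 36 to 75 mm either side of the middle, up to 64 mm high. A steel band 16 mm wide arches over to 138 mm; a dark pad, 36 mm (x) by 24 mm (y), sits under its crown from 110 to 136 mm high. Below the pad the loop is open, 72 mm wide.
- pad_under (a point): Middle of the flat underside of the crown pad, 110 mm above the cups' underside; axes of the ear defenders. Grip the pad across its 24 mm (y) in its upper 14 mm: its lowest 6 mm must enter the groove.
- rack: Rack fixed to the bench: wooden foot 150 mm (x) by 300 mm (y), 12 mm thick; two steel uprights 276 mm apart along its y, with clamp heads 34 mm by 16 mm (y), top with screw 162 mm above the bench. Origin: centre of the foot's underside; z up.
- rack_axis (a point): Point on the bar's axis midway between the uprights, 140 mm above the bench; y along the bar, z up. Bar 22 mm thick (top 151 mm above the bench), with one groove 29 mm wide along y, 6 mm deep, its middle anywhere up to 35 mm either side of this point, not measured. pad_under is 5 mm above this axis when home in the groove, 11 mm when merely lying on the bar.
- bottle: Square glass bottle with a blue cap, 43 x 44 x 60 mm high; origin under its middle. Stays where it is.
- glue: Plastic glue bottle with a long dark cap, 26 x 42 x 96 mm high; origin under its middle. Stays where it is.
- can: Black film can, 33 mm across, 51 mm high; origin under its middle. Stays where it is.
There are look-alikes about, which are no part of the job. There is more than one size of the ear_defenders; the job needs the larger.

How it is judged:
On the way:
1. the pad is down in the groove of the bar while the fingers still hold the ear defenders (z of pad_under in the frame of rack_axis between 0.002 and 0.0075 m and x of pad_under in the frame of rack_axis between -0.01 and 0.01 m and y of pad_under in the frame of rack_axis between -0.045 and 0.045 m and angle between ear_defenders's own z axis and vertical below 0.2 rad and contact force between ear_defenders and the fingers above 0.3 N), for 0.1 s.
At the end, for the whole second after the job is handed in: The ear defenders hang still and released (under 30 mm/s), band up within 0.2 rad, with the pad's underside 2 to 7.5 mm above the bar's axis (that is, down in the groove and not on the bar beside it), within 10 mm of the axis across the bar and 45 mm of the rack's middle along it (z of pad_under in the frame of rack_axis between 0.002 and 0.0075 m and x of pad_under in the frame of rack_axis between -0.01 and 0.01 m and y of pad_under in the frame of rack_axis between -0.045 and 0.045 m and angle between ear_defenders's own z axis and vertical below 0.2 rad and linear speed of ear_defenders below 0.03 m/s); the robot touches nothing.
It fails at once if the bottle is moved more than 20 mm (distance of bottle from where it was at the start of the episode above 0.02 m).
It fails at once if the glue is moved more than 20 mm (distance of glue from where it was at the start of the episode above 0.02 m).
It fails at once if the can is moved more than 20 mm (distance of can from where it was at the start of the episode above 0.02 m).
It also fails if it takes over 67 s, if anything falls off the work surface, if the arm or the gripper's body presses on something with over 40 N, if the wrist force passes 120 N, or if a joint passes its speed limit or range.

## Working session

There is one attempt and no reset: what is moved stays moved. The work goes in short steps, Python scripts to look and compute and a tool call to move; the robot and the scene stay as the last step left them, time stands still between calls to the robot, and variables do not carry over. Pictures are saved under pics/ and viewed, at most 13 in all, crops included, and the job is handed in when it is done.

Besides the shell and the picture viewer there is one more tool, called after ">>>" as name(argument=value, ...), one argument or row to a line, values as JSON. send_rows: Moves the arm, as the interface text tells. Its arguments: {"type":"object","properties":{"slide":{"type":"array","items":{"type":"array","items":{"type":"number"}}},"roll":{"type":"array","items":{"type":"number"}},"claw":{"type":"array","items":{"type":"number"}},"force":{"type":"number"}},"required":["slide","roll","claw"]}

```bash
ls; mkdir -p pics; cat > h.py <<'E'
import numpy as np, cv2
from station import bot
def snap(n,f):
    im=bot.read_camera(n); cv2.imwrite(f'pics/{f}.png',cv2.cvtColor(im,cv2.COLOR_RGB2BGR)); return im
def ray(n,uv,z,M=None):
    m=M or bot.camera_model(n); K=np.array(m["camera_matrix"]);T=np.array(m["camera_from_world"])
    d=T[:3,:3].T@np.linalg.inv(K)@np.array([uv[0],uv[1],1.]);o=-T[:3,:3].T@T[:3,3]
    return o+d*(z-o[2])/d[2]
def proj(n,p,M=None):
    m=M or bot.camera_model(n); K=np.array(m["camera_matrix"]);T=np.array(m["camera_from_world"])
    c=K@(T[:3,:3]@np.array(p)+T[:3,3]); return c[:2]/c[2]
E
python3 - <<'E'
from h import *
for n in("scene","side"): snap(n,n+"0")
a=cv2.imread('pics/scene0.png');b=cv2.imread('pics/side0.png')
print(bot.get_obs(),bot.grip_depth)
for n in("scene","side"): print(np.round(np.linalg.inv(bot.camera_model(n)["camera_from_world"]),3),bot.camera_model(n)["camera_matrix"])
E
```

```text
pics
{'t': 0.1, 'q': array([ 1.09391098,  0.47769503,  0.02236146,  1.55634681, -0.01150635,
        1.10929574, -0.08308468]), 'joint_vel': array([-0.00089568, -0.00113715,  0.00103649, -0.00340545,  0.00121788,
       -0.00082612,  0.00074776]), 'joint_torque': array([ 4.15770468e-03, -5.97767544e+01,  1.61355045e+00, -2.81957173e+01,
        1.28169681e-02,  5.08796147e-03, -6.49596110e-07]), 'eef_pos': array([ 0.24311598, -0.62913085,  0.23044076]), 'tool_rot': array([-7.81423860e-04,  9.83046009e-01,  1.83357279e-01, -2.06561216e-04]), 'contact_force': array([-0.42507184,  0.04779274,  0.24447472]), 'torque': array([-0.00048199, -0.03192449,  0.06171302]), 'grasp_force': 0.0, 'gripper_width': 0.9979967120180789} 0.0187
[[-0.654 -0.375  0.657 -0.175]
 [-0.756  0.296 -0.584  0.651]
 [ 0.025 -0.879 -0.477  0.604]
 [ 0.     0.     0.     1.   ]] [[434.8265601    0.         281.79954622]
 [  0.         434.8265601  207.42223796]
 [  0.           0.           1.        ]]
[[-0.992  0.099 -0.08   0.641]
 [ 0.127  0.793 -0.596  0.657]
 [ 0.005 -0.602 -0.799  0.963]
 [ 0.     0.     0.     1.   ]] [[383.35963245   0.         271.39120075]
 [  0.         383.35963245 214.79936375]
 [  0.           0.           1.        ]]
```

View pics/scene0.png

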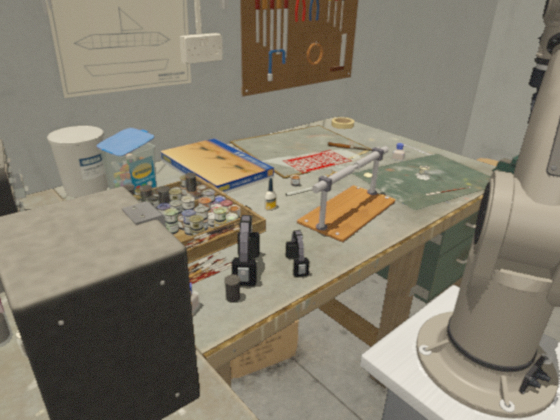

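View pics/side0.png

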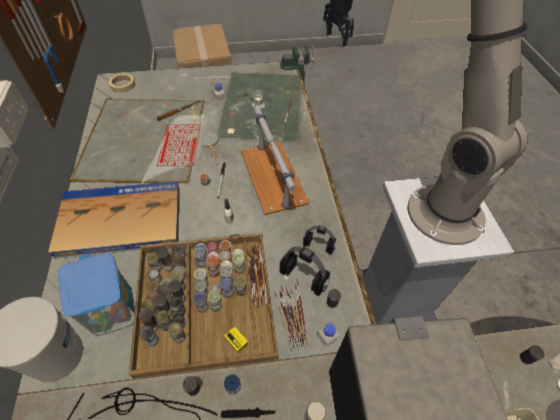

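Two ear defenders are visible. The first is at scene (246,250) / side (303,268) and the second at scene (299,253) / side (319,237). The first looks bigger. The can is at scene (232,289), the blue-capped bottle at side (329,331) and the glue at side (228,210). I'll enlarge to confirm.

```bash
python3 - <<'E'
import cv2,numpy as np
a=cv2.imread('pics/scene0.png')[205:310,170:320];b=cv2.imread('pics/side0.png')[220:345,270:360]
a=cv2.resize(a,None,fx=3,fy=3,interpolation=2);b=cv2.resize(b,None,fx=3.5,fy=3.5,interpolation=2)
c=np.zeros((440,770,3),np.uint8);c[:a.shape[0],:450]=a;c[:b.shape[0],452:452+b.shape[1]]=b
cv2.imwrite('pics/c1.png',c)
a=cv2.imread('pics/scene0.png')[140:245,290:400];b=cv2.imread('pics/side0.png')[80:220,215:315]
a=cv2.resize(a,None,fx=3.5,fy=3.5,interpolation=2);b=cv2.resize(b,None,fx=4,fy=4,interpolation=2)
c=np.zeros((562,790,3),np.uint8);c[:a.shape[0],:385]=a;c[:560,388:788]=b
cv2.imwrite('pics/c2.png',c)
E
```

```text
(no output)
```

View pics/c1.png

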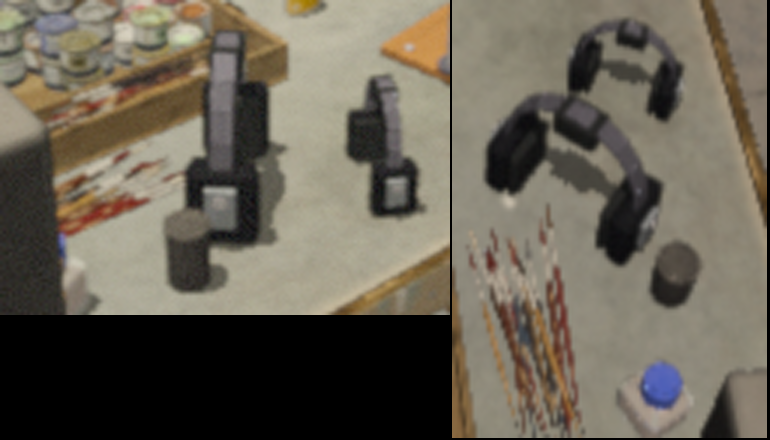

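View pics/c2.png

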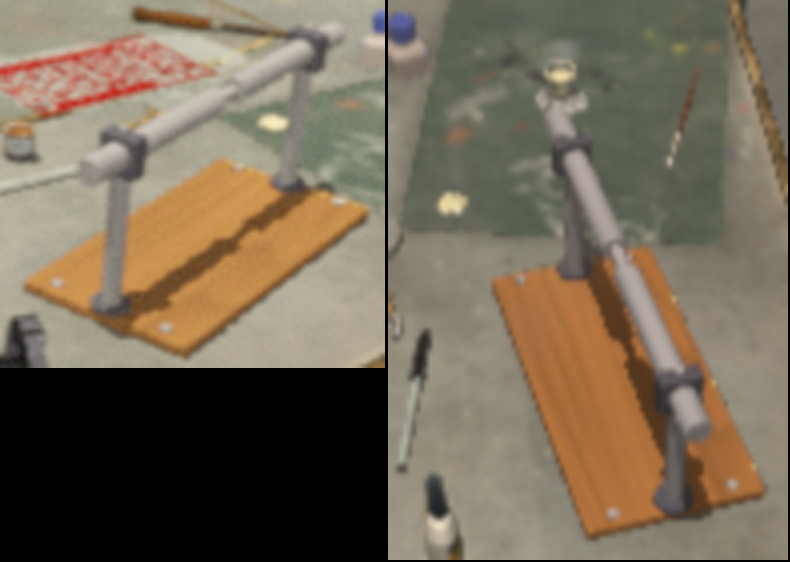

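```bash
python3 - <<'E'
from h import *
S=lambda x,y:(215+(x-388)/4,80+y/4)
C=[ray('side',S(*p),.012)[:2] for p in[(492,280),(642,247),(763,492),(590,535)]]
print(np.round(C,3), np.round(np.mean(C,0),3))
for i in range(4): print(np.linalg.norm(C[i]-C[(i+1)%4]).round(3),np.degrees(np.arctan2(*(C[(i+1)%4]-C[i])[::-1])).round(1))
print('groove',ray('side',S(620,255),.145),ray('scene',(290+232/3.5,140+92/3.5),.145))
print('clamps side',ray('side',S(572,152),.155),ray('side',S(678,385),.155))
Q=lambda x,y:(270+(x-452)/3.5,220+y/3.5)
P=lambda x,y:(170+x/3,205+y/3)
print('crown side',ray('side',Q(582,112),.138),'scene',ray('scene',P(231,38),.138))
print('small crown', ray('side',Q(632,30),.11))
print('big far cup low', ray('side',Q(500,190),0),ray('side',Q(622,262),0))
print('small cups', ray('side',Q(578,88),0),ray('side',Q(662,117),0))
print('can',ray('side',Q(675,290),0.01),'bottle',ray('side',Q(660,385),.06),'glue',ray('side',S(440,540),.02))
o=bot.get_obs();print(o['t'],o['eef_pos'])
from scipy.spatial.transform import Rotation as R
q=o['tool_rot'];print(R.from_quat([*q[1:],q[0]]).as_matrix().round(3))
m=bot.camera_model('wrist');print(np.linalg.inv(m['camera_from_world']).round(3),m['camera_matrix'])
E
```

```text
[[ 0.616 -0.353]
 [ 0.478 -0.379]
 [ 0.422 -0.085]
 [ 0.563 -0.059]] [ 0.52  -0.219]
0.141 -169.2
0.299 100.8
0.144 10.3
0.298 -79.8
groove [ 0.51914209 -0.22700181  0.145     ] [ 0.50898499 -0.22324962  0.145     ]
clamps side [ 0.54364292 -0.34204549  0.155     ] [ 0.49701352 -0.07718161  0.155     ]
crown side [0.48418704 0.16836979 0.138     ] scene [0.47847779 0.16887396 0.138     ]
small crown [0.42678911 0.08349045 0.11      ]
big far cup low [0.53679913 0.15053861 0.        ] [0.45188338 0.22439256 0.        ]
small cups [0.45692859 0.06276067 0.        ] [0.39238736 0.09969019 0.        ]
can [0.41852892 0.25649426 0.01      ] bottle [0.45608871 0.34454794 0.06      ] glue [ 0.67921369 -0.06261134  0.02      ]
0.1 [ 0.24311598 -0.62913085  0.23044076]
[[ 0.933  0.36  -0.001]
 [ 0.36  -0.933  0.001]
 [-0.    -0.002 -1.   ]]
[[ 0.359 -0.885 -0.296  0.319]
 [-0.933 -0.341 -0.114 -0.6  ]
 [-0.     0.317 -0.948  0.373]
 [ 0.     0.     0.     1.   ]] [[374.45508251   0.         278.39752353]
 [  0.         374.45508251 212.8647278 ]
 [  0.           0.           1.        ]]
```

The larger one is at side (303,268): its cups sit about 113 mm apart against 74 mm for the other. The groove is visible at scene (356,166) / side (273,144). I'll move over the rack and turn towards the grasp yaw on the way.

>>> send_rows(
  slide=[
    [30,-21,-8],
    [60,-42,-15],
    [90,-63,-22],
    [120,-84,-30],
    [150,-105,-37],
    [180,-126,-45],
    [210,-146,-52],
    [240,-167,-60],
  ],
  roll=[-7,-14,-21,-28,-35,-42,-49,-56],
  claw=[1,1,1,1,1,1,1,1],
)

```text
t: 0.77
eef_pos: [0.4074, -0.3857, 0.2913]
tool_rot: [-0.0, 0.78, 0.626, -0.0]
contact_force: [0.2, -0.1, -1.1]
gripper_width: 0.997
grasp_force: 0.0
```

```bash
cat >> h.py <<'E'
from scipy.spatial.transform import Rotation as R
def go(target,yaw_y=None):
    "shift in mm along tool axes, roll deg so that tool y points at world yaw_y"
    o=bot.get_obs();q=o['tool_rot'];M=R.from_quat([*q[1:],q[0]]).as_matrix()
    cur=np.degrees(np.arctan2(M[1,1],M[0,1]));s=1000*M.T@(np.array(target)-o['eef_pos'])
    print('t',round(o['t'],2),'pos',o['eef_pos'].round(4),'yaw',cur.round(2),'tilt',M[:,2].round(4),'shift',s.round(1),'roll',None if yaw_y is None else -round((yaw_y-cur+180)%360-180,2),'F',o['contact_force'].round(2),'w',round(o['gripper_width'],3),'g',round(o['grasp_force'],1))
E
python3 -c "
from h import *
go([.54,-.24,.29],49)"
```

```text
t 0.77 pos [ 0.4074 -0.3857  0.2913] yaw -12.53 tilt [-7.e-04  2.e-04 -1.e+00] shift [171.   97.8   1.2] roll -61.53 F [ 0.22 -0.12 -1.06] w 0.997 g 0.0
```

>>> send_rows(
  slide=[
    [22,12,0],
    [44,24,0],
    [66,37,0],
    [88,49,0],
    [110,62,0],
    [132,75,0],
    [154,88,0],
    [171,98,0],
  ],
  roll=[-7,-14,-21,-28,-35,-42,-49,-56],
  claw=[1,1,1,1,1,1,1,1],
)

```text
t: 1.43
eef_pos: [0.5417, -0.2404, 0.291]
tool_rot: [-0.0, 0.394, 0.919, 0.0]
contact_force: [0.5, 0.1, -0.1]
gripper_width: 1.001
grasp_force: 0.0
```

```bash
python3 -c "
from h import *
import pickle
M=bot.camera_model('wrist');pickle.dump(M,open('m1.pkl','wb'))
snap('wrist','w1')
go([.482,.169,.29],49)"
```

```text
t 1.48 pos [ 0.5442 -0.2365  0.2911] yaw 44.26 tilt [ 0.0018  0.0031 -1.    ] shift [333.8 238.5   2.2] roll -4.74 F [1.44 2.73 0.76] w 0.999 g 0.0
```

View pics/w1.png

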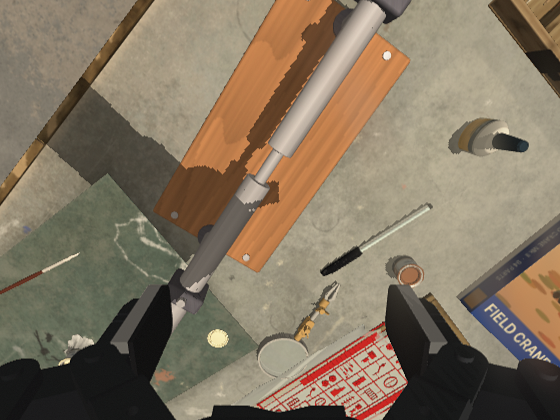

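```bash
python3 -c "
from h import *
import pickle
for i in range(4): bot.read_camera('wrist')
M=bot.camera_model('wrist');pickle.dump(M,open('m1.pkl','wb'))
a=snap('wrist','w2')
c=cv2.resize(cv2.imread('pics/w2.png')[0:310,150:420],None,fx=1.93,fy=1.93,interpolation=2)
cv2.imwrite('pics/c3.png',c)
print(bot.get_obs()['joint_vel'].round(3))
go([.482,.169,.29],49)"
```

```text
[ 0.005 -0.004  0.004 -0.002 -0.002 -0.001  0.003]
t 1.73 pos [ 0.5397 -0.2438  0.2909] yaw 42.93 tilt [-1.1e-03 -6.0e-04 -1.0e+00] shift [341.5 239.    0.8] roll -6.07 F [-0.28  0.25 -0.59] w 0.996 g 0.0
```

View pics/c3.png

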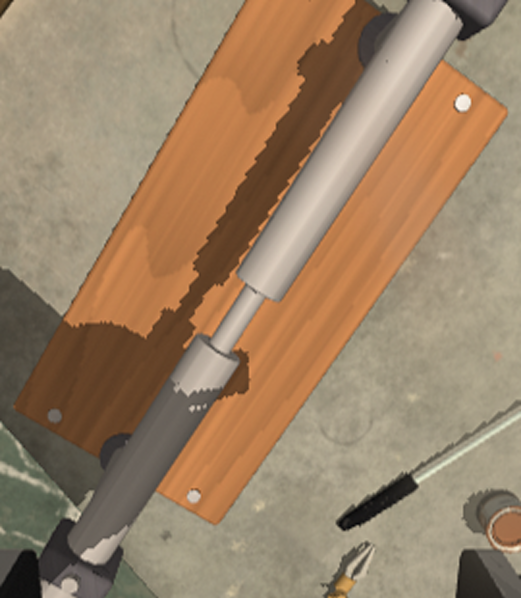

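```bash
python3 -c "
from h import *
import pickle
M=pickle.load(open('m1.pkl','rb'))
f=lambda x,y,z=.142: ray('wrist',(150+x/1.93,y/1.93),z,M)
a=(f(240,274)+f(279,299))/2;b=(f(198,340)+f(237,361))/2
print(a,b,np.linalg.norm(a-b),'mid',(a+b)/2)
u=(f(403,3)+f(460,28))/2;l=(f(80,540)+f(125,545))/2
print(u,l); d=u-l; print(np.degrees(np.arctan2(d[1],d[0])))
n=np.array([-d[1],d[0]])/np.hypot(*d[:2]);print('off axis',n@((a+b)/2-l)[:2])
# foot corners, screws
F=[f(17,407,.012),f(217,524,.012),f(505,112,.012)];print(np.round(F,4));e=F[2]-F[1];print(np.linalg.norm(e),np.linalg.norm(F[1]-F[0]),np.degrees(np.arctan2(e[1],e[0])),'ctr',(F[0]+F[2])/2)
"
```

```text
[ 0.51739713 -0.21376774  0.142     ] [ 0.52273222 -0.24486845  0.142     ] 0.031554990363290084 mid [ 0.52006467 -0.2293181   0.142     ]
[ 0.49620742 -0.10079991  0.142     ] [ 0.5444109  -0.34659272  0.142     ]
101.09570207573654
off axis 0.0013218197749544289
[[ 0.4736 -0.3824  0.012 ]
 [ 0.6172 -0.358   0.012 ]
 [ 0.565  -0.0684  0.012 ]]
0.2943233610928193 0.1456733828414284 100.21162349663683 ctr [ 0.51928894 -0.22539742  0.012     ]
```

>>> send_rows(
  slide=[
    [40,10,0],
    [80,20,0],
    [120,40,0],
    [160,70,0],
    [195,95,0],
    [230,120,0],
    [260,145,0],
    [280,165,0],
  ],
  roll=[-1,-2,-3,-4,-5,-6,-6,-6],
  claw=[1,1,1,1,1,1,1,1],
)

```text
t: 2.4
eef_pos: [0.4686, 0.0752, 0.2916]
tool_rot: [0.001, 0.351, 0.936, -0.001]
contact_force: [0.3, -0.1, 0.5]
gripper_width: 1.0
grasp_force: 0.0
```

```bash
python3 -c "
from h import *
for i in range(4): bot.read_camera('wrist')
import pickle
M=bot.camera_model('wrist');pickle.dump(M,open('m3.pkl','wb'))
snap('wrist','w3');go([.482,.169,.29],49)"
```

```text
t 2.65 pos [0.4696 0.0732 0.2912] yaw 49.0 tilt [-2.e-04 -1.e-03 -1.e+00] shift [53.6 80.4  1.1] roll -0.0 F [ 0.87 -0.63 -1.36] w 1.002 g 0.0
```

View pics/w3.png

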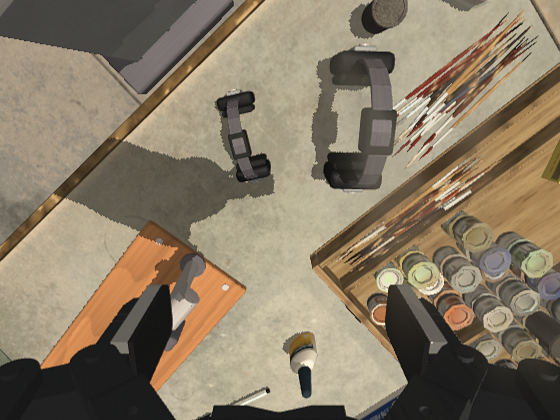

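```bash
python3 -c "
from h import *
import pickle
M=pickle.load(open('m3.pkl','rb'))
c=ray('wrist',(378.5,129),.134,M);print('pad',c)
e=(ray('wrist',(361,108),.134,M)+ray('wrist',(396.5,108),.134,M))/2;g=(ray('wrist',(359,149),.134,M)+ray('wrist',(395,151),.134,M))/2
d=e-g;print(np.linalg.norm(d),np.degrees(np.arctan2(d[1],d[0])))
a=ray('wrist',(362.5,66),.05,M);b=ray('wrist',(354,172),.05,M);d=a-b
print(a,b,(a+b)/2,np.linalg.norm(d),np.degrees(np.arctan2(d[1],d[0])))
print('corner paint tray', ray('wrist',(312,262),.03,M))
for n,p in (('side',(307,252)),('scene',(247,218))): print(n,proj(n,[*c[:2],.138]))
im=cv2.imread('pics/w3.png')[20:220,290:430]
hsv=cv2.cvtColor(im,cv2.COLOR_BGR2HSV);m=(hsv[...,2]<62).astype(np.uint8)
n,l,s,ce=cv2.connectedComponentsWithStats(m)
for i in range(1,n):
  if s[i,4]>150: print(s[i],ce[i]+[290,20])
"
```

```text
pad [0.48203188 0.16649292 0.134     ]
0.03242365022181171 141.47576311247374
[0.44499721 0.20069802 0.05      ] [0.52187628 0.1319944  0.05      ] [0.48343674 0.16634621 0.05      ] 0.10310468847296723 138.21416650009195
corner paint tray [0.58201456 0.02829068 0.03      ]
side [307.84990428 251.2745223 ]
scene [246.89507005 216.6809928 ]
[ 71   0  27  14 223] [372.21076233  26.28251121]
[ 40  30  65  35 603] [361.05638474  61.05638474]
[ 61  39  17  18 193] [359.78756477  67.34715026]
[  33  132   44   37 1089] [341.50229568 169.98163453]
```

>>> send_rows(
  slide=[
    [13,20,10],
    [26,39,20],
    [39,59,30],
    [52,78,45],
    [52,79,80],
    [52,79,110],
    [52,79,135],
    [52,79,141],
  ],
  roll=[-1,-1,-1,-1,-1,-1,-1,-1],
  claw=[1,1,1,1,1,1,1,1],
)

```text
t: 3.32
eef_pos: [0.4803, 0.1646, 0.1462]
tool_rot: [-0.003, 0.343, 0.939, -0.003]
contact_force: [-1.2, -0.8, 0.8]
gripper_width: 1.001
grasp_force: 0.0
```

```bash
python3 -c "
from h import *
for i in range(3): bot.read_camera('wrist')
snap('wrist','w4');b=snap('side','s4')
go([.482,.1665,.119],50)
a=cv2.imread('pics/w4.png'); b=cv2.imread('pics/s4.png')[200:320,240:380]
c=np.zeros((420,795,3),np.uint8);c[:300,:400]=cv2.resize(a,(400,300));c[:336,403:795]=cv2.resize(b,(392,336));cv2.imwrite('pics/c4.png',c)"
```

```text
t 3.57 pos [0.4834 0.1682 0.152 ] yaw 50.04 tilt [ 2.7e-03  6.0e-04 -1.0e+00] shift [ 0.  -2.3 32.9] roll 0.04 F [-0.04  0.78 -0.03] w 1.003 g 0.0
```

View pics/c4.png

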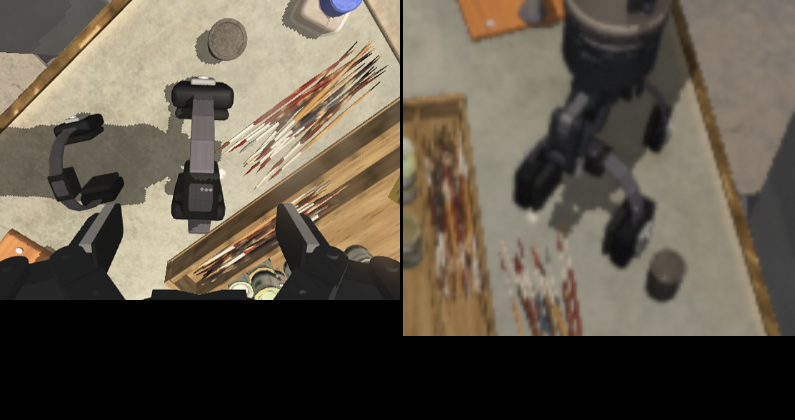

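The fingers straddle the crown, with the pad centred between them. I'll lower and grip.

>>> send_rows(
  slide=[
    [0,-1,11],
    [0,-1,22],
    [0,-1,30],
    [0,-1,32],
    [0,-1,32],
    [0,-1,32],
    [0,-1,32],
    [0,-1,32],
  ],
  roll=[0,0,0,0,0,0,0,0],
  claw=[1,1,1,0.8,0.6,0.4,0.2,0],
  force=40,
)

```text
t: 4.23
eef_pos: [0.4817, 0.1679, 0.1187]
tool_rot: [0.0, 0.341, 0.94, 0.0]
contact_force: [-0.1, -0.4, -0.2]
gripper_width: 0.301
grasp_force: 0.1
```

>>> send_rows(
  slide=[
    [0,0,0],
    [0,0,0],
    [0,0,0],
    [0,0,0],
    [0,0,0],
    [0,0,0],
    [0,0,0],
    [0,0,0],
  ],
  roll=[0,0,0,0,0,0,0,0],
  claw=[0,0,0,0,0,0,0,0],
)

```text
t: 4.9
eef_pos: [0.4819, 0.1681, 0.1188]
tool_rot: [0.0, 0.341, 0.94, 0.0]
contact_force: [0.1, 1.2, 5.6]
gripper_width: 0.273
grasp_force: 42.9
```

```bash
python3 -c "
from h import *
go([.482,.1665,.119],50)"
```

```text
t 4.9 pos [0.4819 0.1681 0.1188] yaw 50.14 tilt [ 1.2e-03  6.0e-04 -1.0e+00] shift [-1.1 -1.2 -0.2] roll 0.14 F [0.14 1.22 5.59] w 0.273 g 42.9
```

>>> send_rows(
  slide=[
    [0,0,-10],
    [0,0,-30],
    [0,0,-55],
    [0,0,-85],
    [0,0,-115],
    [0,0,-145],
    [0,0,-170],
    [0,0,-185],
  ],
  roll=[0,0,0,0,0,0,0,0],
  claw=[0,0,0,0,0,0,0,0],
)

```text
t: 5.57
eef_pos: [0.4813, 0.1678, 0.3061]
tool_rot: [0.001, 0.341, 0.94, 0.0]
contact_force: [0.4, -0.3, -1.9]
gripper_width: 0.268
grasp_force: 41.9
```

>>> send_rows(
  slide=[
    [-12,-12,0],
    [-32,-32,0],
    [-56,-56,0],
    [-82,-82,0],
    [-108,-108,0],
    [-132,-132,0],
    [-150,-150,0],
    [-160,-160,0],
  ],
  roll=[-3,-7,-11,-15,-19,-22,-24,-25],
  claw=[0,0,0,0,0,0,0,0],
)

```text
t: 6.23
eef_pos: [0.5003, -0.0622, 0.3026]
tool_rot: [-0.001, 0.131, 0.991, -0.001]
contact_force: [0.4, 1.0, -3.6]
gripper_width: 0.271
grasp_force: 41.9
```

```bash
python3 -c "
from h import *
go([.52,-.2293,.304],100.5);print(bot.get_obs()['q'])"
```

```text
t 6.23 pos [ 0.5003 -0.0622  0.3026] yaw 74.96 tilt [-0.0029 -0.0013 -1.    ] shift [ -62.4 -156.2   -1.2] roll -25.54 F [ 0.44  0.95 -3.59] w 0.271 g 41.9
[ 0.6431307   0.19935104 -0.73096184  1.82603084  0.14503155  1.17302841
  1.1734375 ]
```

>>> send_rows(
  slide=[
    [-4,-10,0],
    [-12,-31,0],
    [-22,-56,0],
    [-34,-84,0],
    [-45,-112,0],
    [-54,-135,0],
    [-60,-150,0],
    [-62,-156,0],
  ],
  roll=[-3,-7,-11,-15,-19,-22,-24,-25.5],
  claw=[0,0,0,0,0,0,0,0],
)

```text
t: 6.9
eef_pos: [0.5199, -0.2281, 0.3023]
tool_rot: [-0.001, -0.091, 0.996, 0.0]
contact_force: [0.3, -0.4, -1.3]
gripper_width: 0.274
grasp_force: 41.9
```

```bash
python3 -c "
from h import *
for i in range(4): bot.read_camera('wrist')
a=snap('wrist','w5');snap('side','s5')
go([.52,-.2293,.304],100.5)
a=cv2.imread('pics/w5.png'); b=cv2.imread('pics/s5.png')[50:250,190:370]
c=np.zeros((420,800,3),np.uint8);c[:330,:440]=cv2.resize(a,(440,330));c[:400,440:800]=cv2.resize(b,(360,400));cv2.imwrite('pics/c5.png',c)"
```

```text
t 7.2 pos [ 0.5212 -0.223   0.3033] yaw 100.69 tilt [-6.e-04  4.e-04 -1.e+00] shift [ 2.4 -5.9 -0.7] roll 0.19 F [-0.05  0.42 -1.11] w 0.271 g 41.9
```

View pics/c5.png

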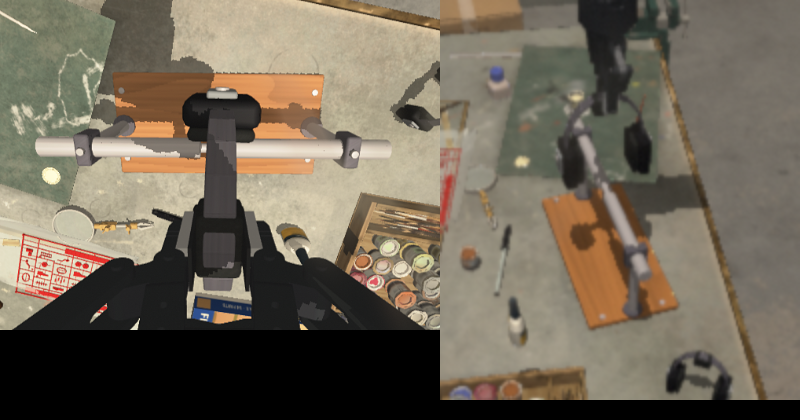

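```bash
python3 -c "
from h import *
a=cv2.imread('pics/w5.png');g=cv2.cvtColor(a,6).astype(int)
for x in (75,85,150,180,335,380,410,470,480): 
  c=np.diff(g[160:220,x]);print(x,[(160+i,int(c[i])) for i in np.argsort(-abs(c))[:4]])
r=lambda u,v:ray('wrist',(u,v),.142)
# groove edges: row profile along the bar just under its top edge
for v in (178,182,186,190,194,198): print(v,g[v,225:275].tolist())
"
```

```text
75 [(np.int64(161), -32), (np.int64(198), -29), (np.int64(218), -28), (np.int64(172), 26)]
85 [(np.int64(198), -30), (np.int64(175), 26), (np.int64(173), -21), (np.int64(172), 19)]
150 [(np.int64(172), 29), (np.int64(176), 22), (np.int64(175), 19), (np.int64(197), -18)]
180 [(np.int64(184), 78), (np.int64(174), -39), (np.int64(185), 30), (np.int64(173), -24)]
335 [(np.int64(175), -40), (np.int64(177), 24), (np.int64(176), -22), (np.int64(199), -22)]
380 [(np.int64(163), 48), (np.int64(176), -29), (np.int64(175), -27), (np.int64(178), 19)]
410 [(np.int64(161), -24), (np.int64(162), -13), (np.int64(178), 13), (np.int64(179), 13)]
470 [(np.int64(176), -32), (np.int64(177), -29), (np.int64(179), 15), (np.int64(199), -15)]
480 [(np.int64(177), -28), (np.int64(176), -27), (np.int64(179), 15), (np.int64(199), -13)]
178 [111, 110, 109, 111, 110, 110, 111, 110, 110, 110, 110, 109, 110, 110, 110, 99, 93, 73, 35, 21, 22, 25, 24, 26, 26, 26, 25, 27, 27, 27, 27, 27, 27, 27, 27, 26, 25, 26, 40, 59, 61, 62, 62, 60, 60, 60, 60, 61, 69, 86]
182 [117, 118, 117, 117, 118, 117, 117, 118, 117, 117, 117, 
[... 437 characters left out ...]
23, 122, 123, 123, 122, 121, 122, 122, 122, 122, 121, 122, 122, 122, 122, 121, 122, 121, 122, 122, 122, 122, 121, 122, 121, 122, 119, 90, 136, 241, 233, 232, 232, 233, 236, 191, 47, 60, 63, 64, 64, 63, 61, 62, 62, 62, 62, 62]
194 [198, 196, 108, 112, 116, 116, 117, 118, 118, 119, 117, 118, 118, 118, 118, 117, 117, 117, 118, 117, 117, 117, 117, 118, 117, 117, 118, 117, 115, 96, 122, 127, 126, 127, 127, 128, 127, 83, 55, 62, 63, 65, 64, 63, 64, 63, 63, 63, 61, 62]
198 [195, 195, 198, 197, 98, 104, 105, 104, 104, 105, 105, 106, 105, 105, 106, 106, 105, 107, 106, 106, 105, 104, 109, 175, 205, 203, 204, 204, 204, 165, 93, 81, 82, 83, 83, 83, 82, 58, 58, 63, 64, 65, 64, 63, 63, 62, 62, 62, 61, 61]
```

```bash
python3 -c "
from h import *
r=lambda u,v,z=.143:ray('wrist',(u,v),z)
a=r(80,186);b=r(475,188.2);d=b-a;y=np.degrees(np.arctan2(d[1],d[0]));print(a,b,y)
u=d/np.linalg.norm(d)
for s in (1,-1):
  pass
e=r(253.5,187,.149);print('groove edge',e)
ctr=e+u*.0145;print('ctr',ctr)
for z in(.140,.143,.147):
  a=r(80,186,z);t=((np.array([.52,-.2293])-a[:2])@u[:2]);print('axis point near groove',z,a+u*t)
go([ctr[0],ctr[1],.304],y)"
```

```text
[ 0.54724519 -0.38677965  0.143     ] [ 0.48834722 -0.06263748  0.143     ] 100.29852034550679
groove edge [ 0.51982117 -0.24434167  0.149     ]
ctr [ 0.51722891 -0.23007527  0.149     ]
axis point near groove 0.14 [ 0.51943479 -0.2294027   0.14      ]
axis point near groove 0.143 [ 0.51867426 -0.22954089  0.143     ]
axis point near groove 0.147 [ 0.51766022 -0.22972515  0.147     ]
t 7.2 pos [ 0.5212 -0.223   0.3033] yaw 100.69 tilt [-6.e-04  4.e-04 -1.e+00] shift [ 5.3 -6.2 -0.7] roll 0.4 F [-0.05  0.42 -1.11] w 0.271 g 41.9
```

>>> send_rows(
  slide=[
    [2,-4,0],
    [3,-6,5],
    [3,-6,20],
    [3,-6,45],
    [3,-6,72],
    [3,-6,98],
    [3,-6,116],
    [3,-6,123],
  ],
  roll=[0.4,0.4,0.4,0.4,0.4,0.4,0.4,0.4],
  claw=[0,0,0,0,0,0,0,0],
)

```text
t: 7.87
eef_pos: [0.5175, -0.2305, 0.1771]
tool_rot: [-0.002, -0.089, 0.996, 0.001]
contact_force: [0.3, 0.4, -1.6]
gripper_width: 0.275
grasp_force: 41.9
```

>>> send_rows(
  slide=[
    [0,0,0],
    [0,0,0],
    [0,0,0],
    [0,0,0],
    [0,0,0],
    [0,0,0],
    [0,0,0],
    [0,0,0],
  ],
  roll=[0,0,0,0,0,0,0,0],
  claw=[0,0,0,0,0,0,0,0],
)

```text
t: 8.53
eef_pos: [0.5197, -0.2309, 0.1805]
tool_rot: [0.0, -0.089, 0.996, -0.0]
contact_force: [-0.5, 0.1, -3.3]
gripper_width: 0.271
grasp_force: 41.9
```

```bash
python3 -c "
from h import *
go([.519,-.2295,.165],100.3)"
```

```text
t 8.53 pos [ 0.5197 -0.2309  0.1805] yaw 100.22 tilt [ 4.e-04 -2.e-04 -1.e+00] shift [ 0.5  1.5 15.5] roll -0.08 F [-0.49  0.08 -3.28] w 0.271 g 41.9
```

Now the slow descent, with a 1.3 mm shift along the bar, down to about z = 0.162.

>>> send_rows(
  slide=[
    [0,1.3,3],
    [0,1.3,7],
    [0,1.3,11],
    [0,1.3,14],
    [0,1.3,16],
    [0,1.3,18],
    [0,1.3,18],
    [0,1.3,18],
  ],
  roll=[0,0,0,0,0,0,0,0],
  claw=[0,0,0,0,0,0,0,0],
)

```text
t: 9.2
eef_pos: [0.5194, -0.2295, 0.1622]
tool_rot: [-0.0, -0.089, 0.996, 0.0]
contact_force: [0.3, -0.1, -1.9]
gripper_width: 0.272
grasp_force: 41.8
```

>>> send_rows(
  slide=[
    [0,0,1],
    [0,0,2],
    [0,0,3],
    [0,0,4],
    [0,0,5],
    [0,0,5],
    [0,0,5],
    [0,0,5],
  ],
  roll=[0,0,0,0,0,0,0,0],
  claw=[0,0,0,0,0,0,0,0],
)

```text
t: 9.87
eef_pos: [0.5194, -0.2295, 0.1573]
tool_rot: [0.0, -0.089, 0.996, 0.0]
contact_force: [1.4, -1.4, -2.0]
gripper_width: 0.273
grasp_force: 41.8
```

```bash
python3 -c "
from h import *
go([.519,-.2295,.1538],100.3)"
```

```text
t 9.87 pos [ 0.5194 -0.2295  0.1573] yaw 100.23 tilt [ 0.  0. -1.] shift [0.4 0.1 3.5] roll -0.07 F [ 1.43 -1.36 -2.05] w 0.273 g 41.8
```

There is no contact load although it is already below lie-on-bar height, so it is entering the groove.

>>> send_rows(
  slide=[
    [0,0,1],
    [0,0,1.5],
    [0,0,2],
    [0,0,2.5],
    [0,0,3],
    [0,0,3],
    [0,0,3],
    [0,0,3],
  ],
  roll=[0,0,0,0,0,0,0,0],
  claw=[0,0,0,0,0,0,0,0],
)

```text
t: 10.53
eef_pos: [0.5194, -0.2295, 0.1543]
tool_rot: [0.0, -0.089, 0.996, -0.0]
contact_force: [-0.8, 0.2, -2.2]
gripper_width: 0.266
grasp_force: 41.8
```

>>> send_rows(
  slide=[
    [0,0,0.3],
    [0,0,0.6],
    [0,0,0.9],
    [0,0,1.2],
    [0,0,1.2],
    [0,0,1.2],
    [0,0,1.2],
    [0,0,1.2],
  ],
  roll=[0,0,0,0,0,0,0,0],
  claw=[0,0,0,0,0,0,0,0],
)

```text
t: 11.2
eef_pos: [0.5195, -0.2296, 0.1535]
tool_rot: [0.0, -0.089, 0.996, -0.0]
contact_force: [-2.0, 0.8, 5.4]
gripper_width: 0.269
grasp_force: 42.7
```

```bash
python3 -c "
from h import *
snap('wrist','w6');snap('side','s6');snap('scene','sc6')
a=cv2.imread('pics/w6.png');b=cv2.imread('pics/side0.png');
c=cv2.imread('pics/s6.png')[70:220,215:335];e=cv2.imread('pics/sc6.png')[120:240,290:410]
d=np.zeros((600,800,3),np.uint8);d[:300,:400]=cv2.resize(a,(400,300));d[:500,400:800]=cv2.resize(c,(400,500),interpolation=2);d[300:,:400]=cv2.resize(e,(400,300),interpolation=2);cv2.imwrite('pics/c6.png',d)
go([.519,-.2295,.1538],100.3)"
```

```text
t 11.35 pos [ 0.5195 -0.2296  0.1535] yaw 100.23 tilt [ 2.e-04 -3.e-04 -1.e+00] shift [ 0.5  0.2 -0.3] roll -0.07 F [-2.04  0.21  5.79] w 0.269 g 42.7
```

View pics/c6.png

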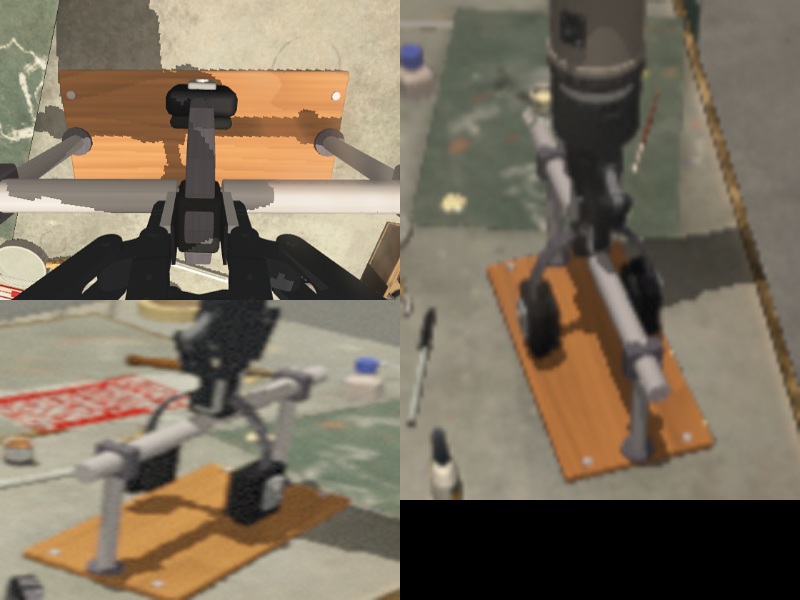

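The contact comes exactly at home height (TCP 0.1535, 8 N load change), with one cup on each side of the bar. I'll release and retreat straight up.

>>> send_rows(
  slide=[
    [0,0,0],
    [0,0,0],
    [0,0,0],
    [0,0,0],
    [0,0,0],
    [0,0,0],
    [0,0,0],
    [0,0,0],
  ],
  roll=[0,0,0,0,0,0,0,0],
  claw=[0.3,0.35,0.4,0.5,0.6,0.7,0.8,0.8],
)

```text
t: 12.02
eef_pos: [0.5195, -0.2295, 0.1531]
tool_rot: [0.0, -0.089, 0.996, 0.0]
contact_force: [0.4, 0.5, -0.4]
gripper_width: 0.797
grasp_force: 0.0
```

>>> send_rows(
  slide=[
    [0,0,0],
    [0,0,-3],
    [0,0,-8],
    [0,0,-18],
    [0,0,-33],
    [0,0,-55],
    [0,0,-75],
    [0,0,-90],
  ],
  roll=[0,0,0,0,0,0,0,0],
  claw=[0.8,0.8,0.8,0.8,0.8,0.8,0.8,0.8],
)

```text
t: 12.68
eef_pos: [0.5202, -0.2295, 0.246]
tool_rot: [0.001, -0.089, 0.996, -0.001]
contact_force: [0.9, -0.5, 0.3]
gripper_width: 0.795
grasp_force: 0.0
```

```bash
python3 -c "
from h import *
for i in range(12): bot.read_camera('side')
snap('wrist','w7');snap('scene','sc7')
a=cv2.imread('pics/w7.png');e=cv2.imread('pics/sc7.png')[120:240,290:410]
d=np.zeros((400,800,3),np.uint8);d[:300,:400]=cv2.resize(a,(400,300));d[:,400:]=cv2.resize(e,(400,400),interpolation=2);cv2.imwrite('pics/c7.png',d)
go([.519,-.2295,.1538],100.3)"
```

```text
t 13.38 pos [ 0.5193 -0.2295  0.2429] yaw 100.24 tilt [-3.e-04  3.e-04 -1.e+00] shift [ 0.3  0.  89.1] roll -0.06 F [0.07 0.02 0.06] w 0.802 g 0.0
```

View pics/c7.png

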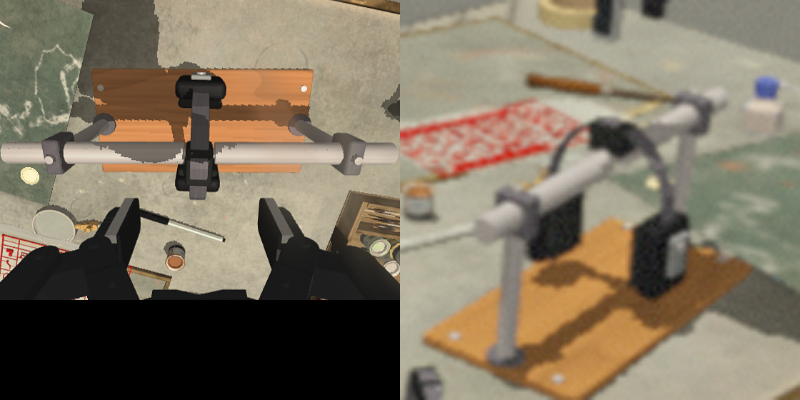

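The ear defenders hang level in the groove with one cup on each side of the bar, and the gripper is clear of them.

```bash
python3 -c "
from station import bot
print(bot.hand_in())"
```

```text
the job is handed in; nothing more can be done
None
```

The larger ear defenders hang evenly over the bar with the pad down in its groove. They were held until the pad seated, then released, and the job was handed in at about 13.4 s without a verdict coming back; the bottle, can and glue were never touched.

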